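# Close the dust extractor's filter and switch it on under its sprung guard

## Robot

A 6-joint arm with a two-finger parallel gripper is mounted at the origin on the work surface. World frame = base frame: x ahead of the robot, y to its left, z up, the work surface at z = 0. Lengths are in m, angles in rad, forces in N, time in s.
With the tool pointing down it reaches from about 0.35 to 0.85 m from the base axis. Payload 8.1 kg.
Tool frame: the origin (TCP) lies between the finger pads; the fingertips stand 8 mm ahead of it and the grasp point (between the pads) lies 11 mm behind it (robot.tip_reach is the y of the fingertips in the tool frame, in m); y points along the fingers, z is the direction in which the jaws open and shut, and the axes are right-handed (so a half turn about y gives the same grasp; the last joint's range is limited). The gripper opens to 93 mm and grips with 3 to 60 N. Pads are 15 mm wide; open, the fingers measure 128 mm over their backs; the gripper's body (75 mm by 188 mm) begins 65 mm behind the grasp point.
Start: joints at [-1.337, 0.13, 1.488, -0, 1.523, -0.085], TCP at [0.188, -0.57, 0.227] pointing down, gripper open.
Joint ranges: [-2.96, 2.96], [-0.89, 2.26], [0.02, 2.5], [-1.34, 4.48], [0, 2.73], [-2.66, 2.66]. Speed limits (rad/s): [2.39, 2.39, 2.79, 3.14, 3.14, 3.14].

## Interface

Orientations are given as a rotation vector (axis times angle).
In Python, from plant import robot gives the robot as it stands.
- The arm moves only by the tool carry_out, never from a script. Its argument "increments" is a list of rows, each an object with "linear": the shift along the tool's x, y, z in m, a list of three; "yaw": the turn about the tool's y in rad. A call has 1 to 5 rows; each row is the pose to reach, as a shift and turn from the pose measured when the call began, along the tool's axes at that moment; what a row does not reach only later rows make up. A row lasts 1/8 s, in which the tool goes at most 62.5 mm and 10.7 degrees, less where a joint would pass 70% of its speed; a pose out of reach is approached as far as the arm can. A call with a gripper value outside its range is refused whole. "gripper" is the opening, from 0 (shut) to 1 (fully open), set as the call begins (left out, the last holds). The fingers move at their own pace and stop on an object; "newtons" is the grip in N (left out, the last holds). Time passes only in rows, so rows that repeat a pose let the fingers close. It gives the time, the measured TCP pose, the force and the opening at its end, in the units of the state.
- robot.read_state(): the state, without advancing time (a new reading comes with each control period).
- robot.read_camera(name): name is "scene" or "top" or "wrist"; returns the picture (384x512x3 uint8, blue, green, red); there is no depth.
- robot.camera_params(name): a dict with "fov_y" (degrees; the focal length in pixels is half the picture's height over the tangent of half this angle, whatever the lens; pixels are square), "cx", "cy" (the principal point, pixels), "R" (3x3) and "t" (3): a world point X has camera coordinates R X + t. Camera axes: x right, y down, z forward; pixel columns grow to the right and rows downward; lengths in m; the calibration is good to about 2 mm. The wrist camera is an equidistant fisheye: a pixel r from the principal point sees the ray r / f radians off the axis. A picture is of the moment at which its call begins: read the wrist's pose just before it. camera_params takes no time and is no camera call; for the wrist camera it gives the pose at the moment of the call.
- robot.close_job(): hands the job in, once; it reports no verdict.
The state is a dict: "t": time; "q": joint angles; "dq": joint speeds; "joint_torque": joint torques, N m; "tool_pos": TCP position; "orientation": TCP orientation; "force": force on the tool from outside, world axes, zero at the start; "wrist_torque": the same for the moment, N m; "opening": finger opening in m.
Only numpy, scipy, OpenCV 4.12 (cv2) and the standard library are available. Lean on these libraries where they do the work, as an engineer would, in place of code of your own. Each camera call takes 0.05 s, during which the arm holds its last target.

## Task

Get the table-top dust extractor running: fit the loose filter cover onto the open filter housing and press it down until both clips have snapped and it is fully home. Then lift the sprung guard on the switch box, push the toggle beneath it all the way over towards the guard's hinge, and let the guard drop shut again. Leave everything else on the table where it stands.

Things in the scene. Friction and masses are not known exactly. Their poses are not given: they have to be found in the camera images.
- housing: Dust extractor's filter housing, fixed: white open-topped box 112 (x) x 80 (y) x 70 mm high, paper filter inside, foot plate 130 x 96 x 8 mm. Origin: centre of its underside; x along its length, z up. The cover is fully home when centred on it, lengths parallel, its plate resting on the top edge: cover_center then lies 95 mm above this origin.
- housing_catch (a point): Middle of the outer edge of one of two sprung steel catch strips, at the housing's short ends (this one at x = +66 mm, 57 mm up; its twin at x = -66 mm), 50 mm wide in y, between 55 and 68 mm above the housing's underside, sloped on top. They give way inwards when a clip is pushed down past them. Pressing the cover down till both clips snap takes about 4 to 14 N.
- cover_center (a point): Centre of the ridge handle on the loose grey filter cover (0.22 kg, same after a half turn); x along its length, z up. Ridge along x: 70 long, 18 wide, 40 mm high (20 below to 20 mm above this point), standing on a plate 144 (x) x 94 (y) x 5 mm whose top is 20 mm and underside 25 mm below this point. At the start it stands level on its clip arms, this point 51 mm above the table.
- cover_clip (a point): Foot of one of the cover's two rigid clip arms (this one at its +x end, 51 mm below cover_center; the twin at -x). Each arm is 36 mm wide (y), hangs 26 mm below the plate, inner face at x = +-68 mm, with a round barb at its foot reaching in to +-62 mm. Along each long side a skirt 80 mm long hangs 12 mm below the plate, inner face at y = +-43.7 mm, passing outside the housing.
- switch_box: Switch box, fixed: grey box 120 (x) x 110 (y) x 60 mm high. Origin on its underside: the box runs from x = -50 to +70 mm and y = -55 to +55 mm of it. Its x points from the guard's tab (overhanging the -x face) to the guard's hinge; z up. On top: guard hood, and an amber lamp behind it.
- guard (a joint): Angle of the sprung guard, rad: 0 shut, 1.5 fully up. Aluminium hood 88 (x) x 80 (y) x 53 mm high over the toggle, shut at front and sides, 3 mm walls; its front edge swings up and towards the box's +x. A spring shuts it as soon as it is not held (1 to 3 N at the tab), so keep it up, for instance leaning on the fingers, while pushing the toggle.
- guard_tab (a point): Middle of the outer lower edge of the guard's lifting tab: a flat lip 80 mm wide (y), 3 mm thick, at the foot of the guard's front wall. With the guard shut it reaches 17 mm out beyond the box's -x face, 62 mm above the table, with free air under it down to the table. Moves with the guard.
- guard_hinge (a point): Middle of the guard's hinge line (along the box's y), on top of the box: 40 mm along x from the box's origin, 60 mm up.
- toggle (a joint): Angle of the toggle under the guard, rad: 0 off, leaning 0.3 rad to the box's -x (tab side); 0.6 on, leaning 0.3 rad to +x (hinge side), against its stop. It stays where it is left; about 2 N near its tip move it.
- toggle_tip (a point): Top of the black paddle toggle, 42 mm long, 26 mm wide (y), 10 mm thick; it turns about a line along y on the box's top (60 mm up) at x = -26 mm of the box's origin.
- spray_bottle: Bystander: white spray bottle with a red trigger head, 80 mm across, 195 mm tall. Origin at the middle of its underside.
- paste_jar: Bystander: squat lidded jar, 60 mm across, 70 mm tall. Origin at the middle of its underside.
- glue_jar: Bystander: white jar with black lid, 68 mm across, 100 mm tall. Origin at the middle of its underside.
- remote: Bystander: white remote control, 150 x 46 x 22 mm, lying flat. Origin at the middle of its underside.
- weight: Bystander: steel paper weight, 80 x 60 x 32 mm, with a knob on top (54 mm in all). Origin at the middle of its underside.
- brush: Bystander: dusting brush, 170 mm long, lying flat.
- spatula: Bystander: spatula, 190 mm long, lying flat.

How it is judged:
By the outcome, as a careful person would: the job done as asked, in the order asked, and still so for the second after the job is handed in, with the robot touching nothing.
It also fails if it takes over 61 s, if anything falls off the work surface, if the arm or the gripper's body presses on something with over 40 N, if the wrist force passes 120 N, or if a joint passes its speed limit or range.

## Working session

There is one attempt and no reset: what is moved stays moved. The work goes in short steps, Python scripts to look and compute and a tool call to move; the robot and the scene stay as the last step left them, time stands still between calls to the robot, and variables do not carry over. Pictures are saved under pics/ and viewed, and the job is handed in when it is done.

Besides the shell and the picture viewer there is one more tool, called after ">>>" by a JSON object that holds its "api" and its "payload". carry_out: Moves the arm, as the interface text tells. Its arguments: {"type":"object","properties":{"increments":{"type":"array","items":{"type":"object","properties":{"linear":{"type":"array","items":{"type":"number"}},"yaw":{"type":"number"}}}},"gripper":{"type":"number"},"newtons":{"type":"number"}},"required":["increments"]}

```bash
ls; mkdir -p pics; python3 - <<'E'
from plant import robot
import cv2
s=robot.read_state(); print(s)
for n in("scene","top","wrist"):
    p=robot.camera_params(n); print(n,p)
    cv2.imwrite(f"pics/{n}0.png",robot.read_camera(n))
E
```

```text
pics
{'t': 0.0, 'q': array([-1.33739125e+00,  1.31155547e-01,  1.48925684e+00, -8.47259420e-06,
        1.52297217e+00, -8.53547496e-02]), 'dq': array([ 0.00018257, -0.00131071, -0.0003178 ,  0.00025876,  0.00110771,
       -0.00061814]), 'joint_torque': array([ 4.45714550e-04, -5.59839070e+01, -4.91758382e+01,  7.68999243e-02,
        3.51299671e-02, -1.67658050e-04]), 'tool_pos': array([ 0.1879528 , -0.56923592,  0.22560309]), 'orientation': array([-0.32955212,  2.0511176 , -2.04740986]), 'force': array([-0.24192073, -0.26528578,  0.21590494]), 'wrist_torque': array([-0.00305755,  0.02969632,  0.00610099]), 'opening': 0.09337822486526351}
scene {'fov_y': 48.1634947190909, 'cx': 257.11843699251125, 'cy': 192.7228312861562, 'R': array([[-0.55866967,  0.82936749, -0.00614587],
       [ 0.59214153,  0.3936616 , -0.70313509],
       [-0.58073799, -0.39645947, -0.71102973]]), 't': array([ 0.36951244, -0.26297203,  1.73254609])}
top {'fov_y': 45.547556487057236, 'cx': 253.63658051755016, 'cy': 198.14524365431615, 'R': array([[-0.08225757, -0.99660972,  0.00166185],
       [-0.97380493,  0.08002041, -0.21283958],
       [ 0.21198501, -0.01912599, -0.97708574]]), 't': array([-0.0245841 ,  0.61088113,  1.36626052])}
wrist {'fov_y': 65.70646984690485, 'cx': 254.91580276460863, 'cy': 191.40320091898823, 'R': array([[ 0.31266514, -0.94986191, -0.00169075],
       [-0.92199418, -0.303919  ,  0.23991659],
       [-0.22840148, -0.07345469, -0.97079203]]), 't': array([-0.59833057, -0.02881267,  0.38834941])}
```

View pics/scene0.png

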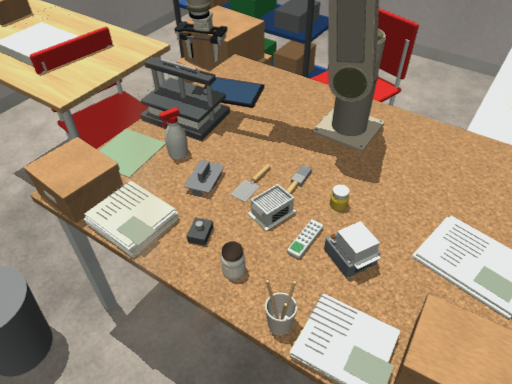

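View pics/top0.png

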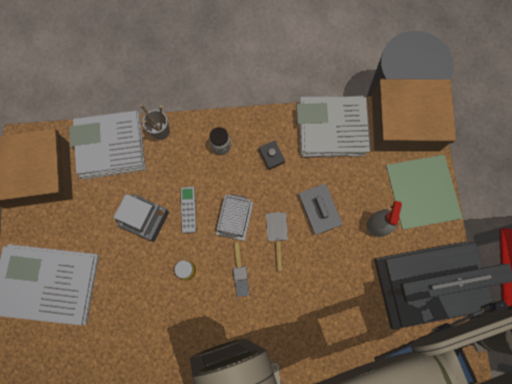

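View pics/wrist0.png

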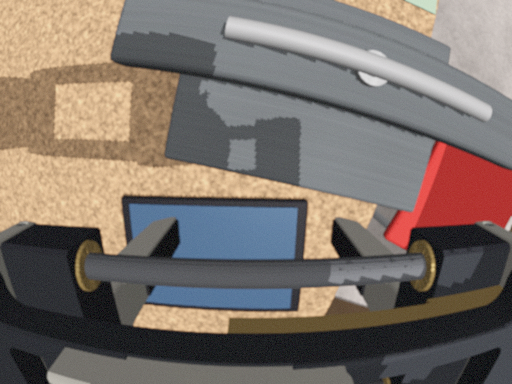

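```bash
python3 - <<'E'
import cv2
a=cv2.imread("pics/top0.png")
cv2.imwrite("pics/top_c.png",cv2.resize(a[160:260,100:360],None,fx=3,fy=3,interpolation=cv2.INTER_CUBIC))
cv2.imwrite("pics/top_sw.png",cv2.resize(a[180:250,105:180],None,fx=8,fy=8,interpolation=cv2.INTER_CUBIC))
a=cv2.imread("pics/scene0.png")
cv2.imwrite("pics/sc_c.png",cv2.resize(a[140:290,170:400],None,fx=3.4,fy=3.4,interpolation=cv2.INTER_CUBIC))
E
```

```text
(no output)
```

View pics/top_c.png

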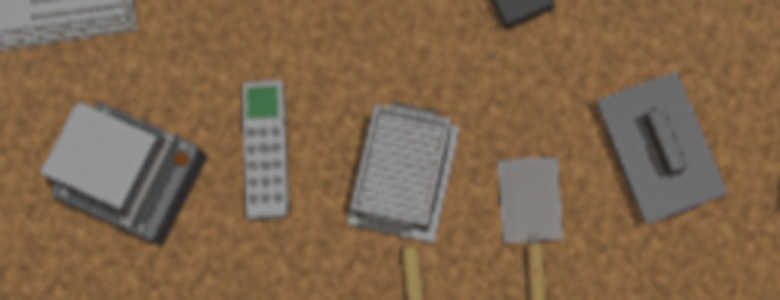

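View pics/top_sw.png

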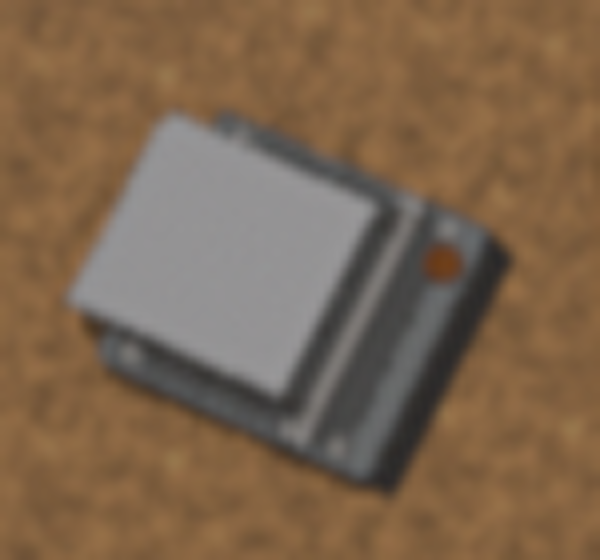

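View pics/sc_c.png

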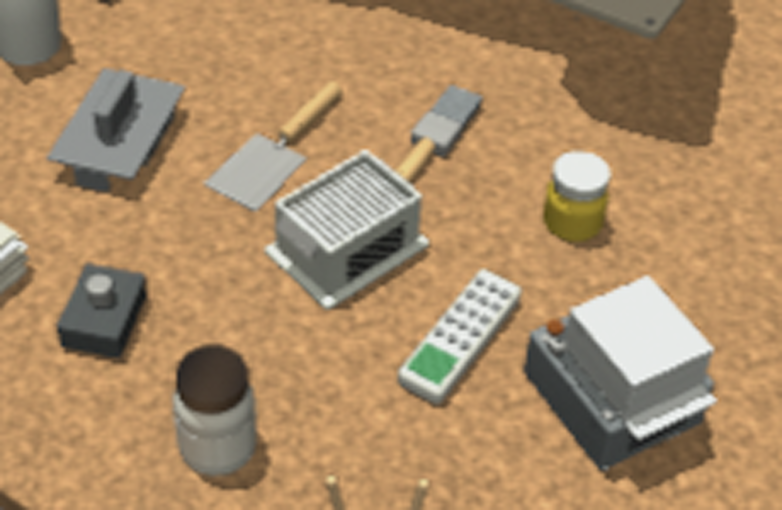

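```bash
cat > h.py <<'E'
import numpy as np, cv2
from scipy.spatial.transform import Rotation as Rn
def rays(p,uv,fish=False):
    uv=np.atleast_2d(np.float64(uv)); f=192/np.tan(np.radians(p['fov_y'])/2)
    d=(uv-[p['cx'],p['cy']])/f
    if fish:
        r=np.linalg.norm(d,axis=1,keepdims=True); s=np.where(r>1e-9,np.sin(r)/np.maximum(r,1e-9),1)
        v=np.hstack([d*s,np.cos(r)])
    else: v=np.hstack([d,np.ones((len(d),1))])
    R=np.array(p['R']); t=np.array(p['t'])
    return -R.T@t, v@R
def plane(p,uv,z,fish=False):
    c,v=rays(p,uv,fish); s=(z-c[2])/v[:,2:]
    return c+s*v
def proj(p,X,fish=False):
    X=np.atleast_2d(X); c=X@np.array(p['R']).T+np.array(p['t']); f=192/np.tan(np.radians(p['fov_y'])/2)
    n=np.linalg.norm(c[:,:2],axis=1,keepdims=True)
    d=c[:,:2]/np.maximum(n,1e-9)*np.arctan2(n,c[:,2:]) if fish else c[:,:2]/c[:,2:]
    return d*f+[p['cx'],p['cy']]
def rect(p,mask,z,fish=False):
    cs,_=cv2.findContours(mask.astype(np.uint8),cv2.RETR_EXTERNAL,cv2.CHAIN_APPROX_NONE)
    c=max(cs,key=cv2.contourArea)[:,0,:]
    w=plane(p,c,z,fish)[:,:2]
    (cx,cy),(a,b),_=r=cv2.minAreaRect((w*1000).astype(np.float32))
    bx=cv2.boxPoints(r); e=[bx[1]-bx[0],bx[2]-bx[1]]
    l=max(e,key=np.linalg.norm)
    return np.array([cx,cy]),max(a,b),min(a,b),np.degrees(np.arctan2(l[1],l[0]))%180
def go(s,X,ang=None):
    """tool-axis increments to bring TCP to X"""
    R=Rn.from_rotvec(s['orientation']).as_matrix()
    return R.T@(np.array(X)-s['tool_pos'])
E
python3 - <<'E'
from h import *; from plant import robot
p=robot.camera_params("top"); a=cv2.imread("pics/top0.png")
s=robot.read_state(); print(Rn.from_rotvec(s['orientation']).as_matrix().round(3))
hsv=cv2.cvtColor(a,cv2.COLOR_BGR2HSV)
def win(m,x0,x1,y0,y1):
    o=np.zeros_like(m,dtype=np.uint8); o[y0:y1,x0:x1]=m[y0:y1,x0:x1]; return o
low=(hsv[...,1]<60)
print('cover',rect(p,win(low,295,345,180,238),.031))
print('hood',rect(p,win(low&(hsv[...,2]>135),112,160,190,235),.113))
print('house foot',rect(p,win(low,212,256,190,242),.07))
print('remote',rect(p,win(low,178,200,180,236),.02))
print(plane(p,[[160.2,213],[319,208],[234,217],[184,270],[382,222]],.0))
E
```

```text
[[-0.95  -0.     0.313]
 [-0.313  0.001 -0.95 ]
 [-0.    -1.    -0.001]]
cover (array([ 562.87280273, -283.42459106]), 143.9932861328125, 95.15753936767578, np.float32(16.225973))
hood (array([587.49383545, 293.70596313]), 87.92046356201172, 77.1878662109375, np.float32(61.429543))
house foot (array([553.92980957, -10.18178558]), 134.9209747314453, 93.48194885253906, np.float32(163.02928))
remote (array([597.67199707, 137.78248596]), 148.4573211669922, 45.0992546081543, np.float32(177.21727))
[[ 0.59666873  0.2311931   0.        ]
 [ 0.57079377 -0.28584917  0.        ]
 [ 0.56381477 -0.00718577  0.        ]
 [ 0.40687558  0.16319319  0.        ]
 [ 0.50806859 -0.48432554  0.        ]]
```

```bash
python3 - <<'E'
from h import *; from plant import robot
s=robot.read_state(); p=robot.camera_params("wrist")
R=Rn.from_rotvec(s['orientation']).as_matrix(); C=-p['R'].T@p['t']
print('cam in tool',R.T@(C-s['tool_pos']), 'axis',R.T@p['R'][2])
print(go(s,[.53,-.30,.25]).round(3))
E
```

```text
cam in tool [-0.06468703 -0.15720255 -0.00072984] axis [ 2.40042297e-01  9.70762405e-01 -2.18998586e-04]
[-0.409 -0.024 -0.149]
```

>>> {"api": "carry_out", "payload": {"increments": [{"linear": [-0.04, -0.03, -0.014]}, {"linear": [-0.1, -0.04, -0.035]}, {"linear": [-0.155, -0.04, -0.054]}, {"linear": [-0.21, -0.04, -0.073]}, {"linear": [-0.265, -0.04, -0.092]}]}}

```text
$.increments[0]: bad value
```

>>> {"api": "carry_out", "payload": {"increments": [{"linear": [-0.055, 0, -0.019]}, {"linear": [-0.11, 0, -0.038]}, {"linear": [-0.16, 0, -0.055]}, {"linear": [-0.18, 0, -0.062]}, {"linear": [-0.18, 0, -0.062]}]}}

```text
$.increments[0]: bad value
```

```bash
python3 - <<'E'
from h import *; from plant import robot
s=robot.read_state(); print(s['t'],s['tool_pos'],s['dq'].round(3))
p=robot.camera_params("wrist"); a=robot.read_camera("wrist"); cv2.imwrite("pics/w1.png",a); np.save("w1.npy",p,allow_pickle=True)
cv2.imwrite("pics/t1.png",robot.read_camera("top"))
E
```

```text
0.15 [ 0.18796756 -0.56934676  0.22582661] [-0.    -0.004 -0.003  0.002 -0.001  0.001]
```

View pics/w1.png

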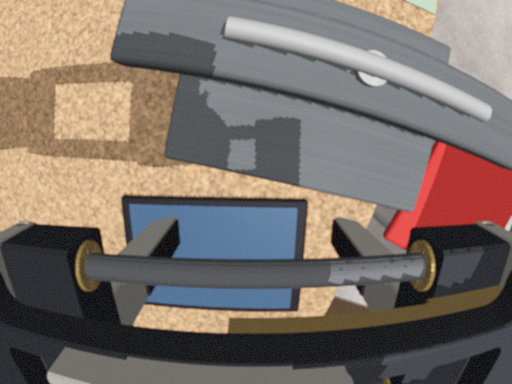

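>>> {"api": "carry_out", "payload": {"increments": [{"linear": [-0.04, -0.03, -0.014], "yaw": 0}, {"linear": [-0.1, -0.04, -0.035], "yaw": 0}, {"linear": [-0.155, -0.04, -0.054], "yaw": 0}, {"linear": [-0.21, -0.04, -0.073], "yaw": 0}, {"linear": [-0.265, -0.04, -0.092], "yaw": 0.03}]}}

```text
t: 0.88
tool_pos: [0.4121, -0.3978, 0.2663]
orientation: [-0.3, 2.067, -2.066]
force: [-0.3, 0.0, 0.5]
opening: 0.0928
```

>>> {"api": "carry_out", "payload": {"increments": [{"linear": [-0.055, 0, -0.019], "yaw": 0}, {"linear": [-0.11, 0, -0.038], "yaw": 0}, {"linear": [-0.16, 0, -0.055], "yaw": 0}, {"linear": [-0.18, 0, -0.062], "yaw": 0}, {"linear": [-0.18, 0, -0.062], "yaw": 0}]}}

```text
t: 1.5
tool_pos: [0.5675, -0.2865, 0.2659]
orientation: [-0.303, 2.067, -2.065]
force: [-0.4, 0.0, -0.5]
opening: 0.093
```

```bash
python3 - <<'E'
from h import *; from plant import robot
s=robot.read_state(); print(s['t'],s['tool_pos'],s['dq'].round(3))
p=robot.camera_params("wrist"); a=robot.read_camera("wrist"); cv2.imwrite("pics/w2.png",a); np.save("w2.npy",p,allow_pickle=True)
print(Rn.from_rotvec(s['orientation']).as_matrix().round(3))
E
```

```text
1.5 [ 0.56746233 -0.28652173  0.26591598] [-0.044 -0.021  0.021 -0.014  0.002 -0.019]
[[-0.958 -0.001  0.286]
 [-0.286  0.001 -0.958]
 [ 0.001 -1.    -0.001]]
```

View pics/w2.png

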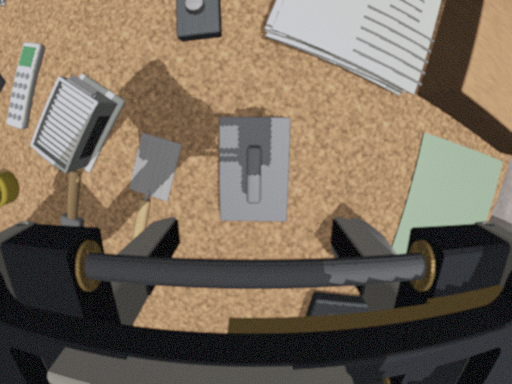

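```bash
python3 - <<'E'
from h import *
a=cv2.imread("pics/w2.png"); p=np.load("w2.npy",allow_pickle=True).item()
hsv=cv2.cvtColor(a,cv2.COLOR_BGR2HSV)
m=(hsv[...,1]<60)
o=np.zeros_like(m,dtype=np.uint8); o[105:230,205:300]=m[105:230,205:300]
o=cv2.morphologyEx(o,cv2.MORPH_OPEN,np.ones((5,5)))
cv2.imwrite("pics/m2.png",o*255)
print(rect(p,o,.031,True))
# ridge top ends
ys,xs=np.nonzero(o); print(xs.min(),xs.max(),ys.min(),ys.max())
cv2.imwrite("pics/w2c.png",cv2.resize(a[105:230,205:305],None,fx=4,fy=4,interpolation=cv2.INTER_CUBIC))
print(plane(p,[[254,175]],.07,True))
E
```

```text
(array([ 563.73126221, -284.72967529]), 143.65318298339844, 94.07530212402344, np.float32(15.609621))
219 290 117 221
[[ 0.56463136 -0.28522333  0.07      ]]
```

View pics/w2c.png

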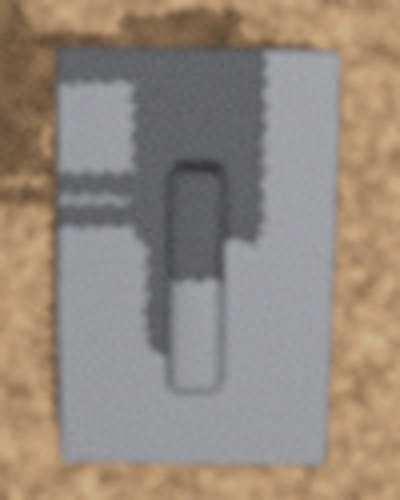

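>>> {"api": "carry_out", "payload": {"increments": [{"linear": [0.003, 0.06, -0.003], "yaw": 0.017}, {"linear": [0.003, 0.12, -0.003], "yaw": 0.017}, {"linear": [0.003, 0.17, -0.003], "yaw": 0.017}, {"linear": [0.003, 0.205, -0.003], "yaw": 0.017}, {"linear": [0.003, 0.222, -0.003], "yaw": 0.017}]}}

```text
t: 2.17
tool_pos: [0.5599, -0.2863, 0.0417]
orientation: [-0.286, 2.082, -2.077]
force: [-0.0, 0.3, 0.8]
opening: 0.0933
```

>>> {"api": "carry_out", "payload": {"increments": [{"linear": [0, 0, 0], "yaw": 0}]}}

```text
t: 2.3
tool_pos: [0.5587, -0.287, 0.0413]
orientation: [-0.286, 2.084, -2.077]
force: [0.8, 0.4, 0.3]
opening: 0.0927
```

>>> {"api": "carry_out", "payload": {"increments": [{"linear": [-0.005, -0.003, 0], "yaw": 0}, {"linear": [-0.005, -0.003, 0], "yaw": 0}]}}

```text
t: 2.55
tool_pos: [0.5654, -0.2868, 0.0469]
orientation: [-0.283, 2.08, -2.078]
force: [-0.0, -0.1, 0.2]
opening: 0.0931
```

>>> {"api": "carry_out", "payload": {"increments": [{"linear": [0, 0, 0], "yaw": 0}, {"linear": [0, 0, 0], "yaw": 0}, {"linear": [0, 0, 0], "yaw": 0}, {"linear": [0, 0, 0], "yaw": 0}, {"linear": [0, 0, 0], "yaw": 0}], "gripper": 0, "newtons": 45}}

```text
t: 3.18
tool_pos: [0.5653, -0.2867, 0.0467]
orientation: [-0.283, 2.08, -2.078]
force: [0.3, 0.1, -0.2]
opening: 0.0473
```

>>> {"api": "carry_out", "payload": {"increments": [{"linear": [0, 0, 0], "yaw": 0}, {"linear": [0, 0, 0], "yaw": 0}, {"linear": [0, 0, 0], "yaw": 0}, {"linear": [0, 0, 0], "yaw": 0}, {"linear": [0, 0, 0], "yaw": 0}]}}

```text
t: 3.8
tool_pos: [0.5651, -0.2866, 0.0466]
orientation: [-0.283, 2.08, -2.078]
force: [0.5, 0.5, -1.1]
opening: 0.0178
```

>>> {"api": "carry_out", "payload": {"increments": [{"linear": [0, -0.04, 0], "yaw": 0}, {"linear": [0, -0.1, 0], "yaw": 0}, {"linear": [0, -0.16, 0], "yaw": 0.1}, {"linear": [0, -0.2, 0], "yaw": 0.25}, {"linear": [0, -0.2, 0], "yaw": 0.4}]}}

```text
t: 4.42
tool_pos: [0.5676, -0.2879, 0.2522]
orientation: [-0.153, -2.149, 2.157]
force: [-0.2, -0.7, -2.3]
opening: 0.0178
```

```bash
python3 - <<'E'
from h import *; from plant import robot
s=robot.read_state(); print(s['t'],s['tool_pos'],s['opening'],s['force'])
R=Rn.from_rotvec(s['orientation']).as_matrix(); print(R.round(3), go(s,[.554,-.010,s['tool_pos'][2]]).round(3))
E
```

```text
4.425 [ 0.56763429 -0.28793683  0.25221424] 0.017839211778792465 [-0.23611129 -0.68168473 -2.31452931]
[[-0.991  0.005 -0.136]
 [ 0.136 -0.004 -0.991]
 [-0.005 -1.     0.003]] [ 0.051 -0.001 -0.273]
```

>>> {"api": "carry_out", "payload": {"increments": [{"linear": [0, 0, -0.06], "yaw": 0.1}, {"linear": [0, 0, -0.11], "yaw": 0.18}, {"linear": [0, 0, -0.13], "yaw": 0.18}, {"linear": [0, 0, -0.13], "yaw": 0.18}]}}

```text
t: 4.92
tool_pos: [0.5854, -0.158, 0.2516]
orientation: [-0.33, -2.051, 2.058]
force: [-0.5, -0.2, -1.7]
opening: 0.0175
```

```bash
python3 - <<'E'
from h import *; from plant import robot
s=robot.read_state(); print(s['t'],s['tool_pos'],s['opening'],s['force'])
p=robot.camera_params("wrist"); a=robot.read_camera("wrist"); cv2.imwrite("pics/w3.png",a); np.save("w3.npy",p,allow_pickle=True)
E
```

```text
4.925 [ 0.58543328 -0.15804812  0.25155817] 0.017485659806840928 [-0.45421581 -0.1709847  -1.69290129]
```

View pics/w3.png

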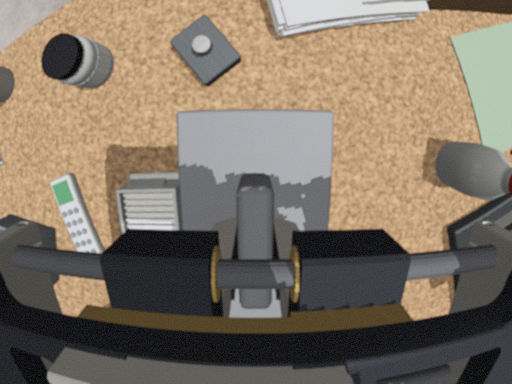

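>>> {"api": "carry_out", "payload": {"increments": [{"linear": [0.05, 0, -0.004], "yaw": 0}, {"linear": [0.1, 0, -0.008], "yaw": 0}, {"linear": [0.14, 0, -0.013], "yaw": 0}, {"linear": [0.146, 0, -0.013], "yaw": 0}, {"linear": [0.146, 0, -0.013], "yaw": 0}]}}

```text
t: 5.6
tool_pos: [0.4507, -0.1028, 0.2512]
orientation: [-0.334, -2.049, 2.058]
force: [0.7, -0.6, -1.9]
opening: 0.0177
```

```bash
python3 - <<'E'
from h import *; from plant import robot
s=robot.read_state(); print(s['t'],s['tool_pos'],s['opening'],s['force'])
p=robot.camera_params("wrist"); a=robot.read_camera("wrist"); cv2.imwrite("pics/w4.png",a); np.save("w4.npy",[p,s],allow_pickle=True)
E
```

```text
5.6 [ 0.45071361 -0.10284723  0.25115171] 0.017718127215129977 [ 0.65048745 -0.5987346  -1.88570101]
```

View pics/w4.png

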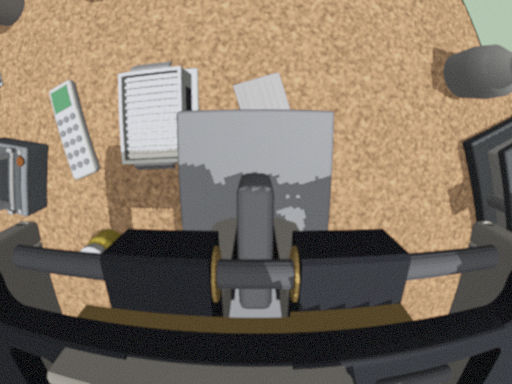

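Housing rim fully visible at about (118–185, 65–165); zoom for its corners.

```bash
python3 - <<'E'
from h import *
a=cv2.imread("pics/w4.png")
cv2.imwrite("pics/w4c.png",cv2.resize(a[55:180,105:210],None,fx=5,fy=5,interpolation=cv2.INTER_CUBIC)[:600])
E
```

```text
(no output)
```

View pics/w4c.png

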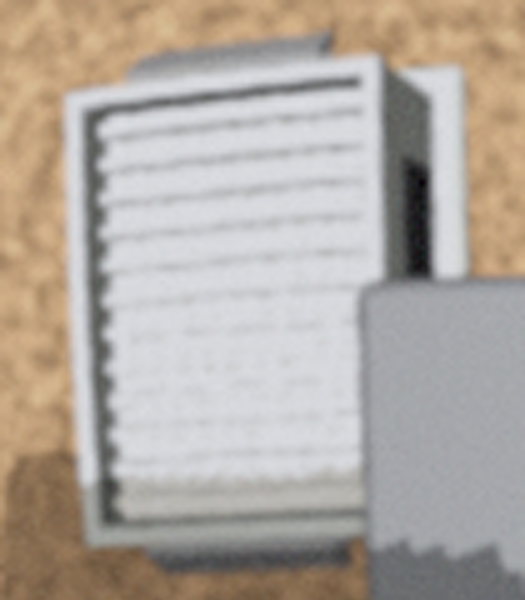

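```bash
python3 - <<'E'
from h import *
p,s=np.load("w4.npy",allow_pickle=True)
c=np.array([[66,92],[381,56],[90,545]])/5-.4+[105,55]
W=plane(p,c,.07,True)[:,:2]*1000
TL,TR,BL=W; print(W, np.linalg.norm(TL-BL),np.linalg.norm(TR-TL))
print('centre',(TR+BL)/2)
d=TL-BL; e=TR-TL
print('ang len',np.degrees(np.arctan2(d[1],d[0]))%180,'short+90',(np.degrees(np.arctan2(e[1],e[0]))+90)%180)
# cover in hand: plate front edge
a=cv2.imread("pics/w4.png"); R=Rn.from_rotvec(s['orientation']).as_matrix()
X=plane(p,[[177.5,109.5],[332.7,109.5]],s['tool_pos'][2]-.0157,True)
print('cover edge in tool',(X-s['tool_pos'])@R)
zang=np.degrees(np.arctan2(R[1,2],R[0,2])); print('cover len ang',(zang-90)%180, R.round(3))
# top camera rim check
E
python3 - <<'E'
import cv2
a=cv2.imread("pics/top0.png")
cv2.imwrite("pics/top_h.png",cv2.resize(a[185:250,205:265],None,fx=9,fy=9,interpolation=cv2.INTER_CUBIC))
E
```

```text
[[624.91522185  13.40714591]
 [600.94592182 -63.44640977]
 [517.59096808  45.34003359]] 111.974125419425 80.5046356732541
centre [559.26844495  -9.05318809]
ang len 163.43033474847692 short+90 162.67819924041322
cover edge in tool [[-0.07135513  0.01603338 -0.04536204]
 [-0.07130691  0.01633537  0.04608927]]
cover len ang 161.8924941481285 [[-0.95   0.005 -0.311]
 [ 0.311 -0.005 -0.95 ]
 [-0.007 -1.     0.003]]
```

View pics/top_h.png

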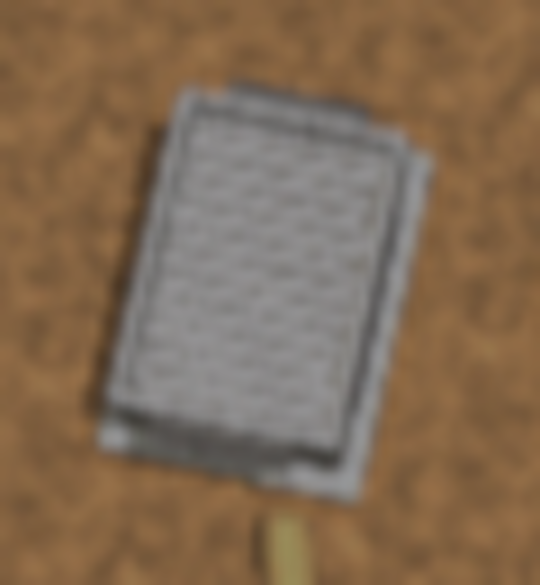

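```bash
python3 - <<'E'
from h import *; from plant import robot
p=robot.camera_params("top")
c=np.array([[180,88],[410,132],[108,405],[342,455]])/9-.44+[205,185]
W=plane(p,c,.07)[:,:2]*1000; print(W,W.mean(0))
s=robot.read_state()
R=Rn.from_rotvec(s['orientation']).as_matrix()
# target TCP: housing centre minus cover offset in tool
off=R[:,0]*.0007+R[:,2]*.0004
T=np.array([.5593,-.0091,0])-off; T[2]=.20
print(T,go(s,T).round(4), go(s,[T[0],T[1],.25]).round(4))
E
```

```text
[[625.47856942  15.06047685]
 [603.34542061 -63.32591304]
 [516.68223535  47.21660009]
 [492.9903025  -31.14597211]] [559.62413197  -8.04870205]
[ 0.56008963 -0.00893728  0.2       ] [-0.0741  0.0512 -0.1233] [-0.0744  0.0012 -0.1231]
```

>>> {"api": "carry_out", "payload": {"increments": [{"linear": [-0.03, 0.001, -0.05], "yaw": -0.02}, {"linear": [-0.058, 0.001, -0.095], "yaw": -0.02}, {"linear": [-0.073, 0.015, -0.122], "yaw": -0.02}, {"linear": [-0.074, 0.06, -0.123], "yaw": -0.02}, {"linear": [-0.074, 0.1, -0.123], "yaw": -0.02}]}}

```text
t: 6.28
tool_pos: [0.5614, -0.0096, 0.1492]
orientation: [-0.313, -2.06, 2.07]
force: [0.0, -0.8, -2.1]
opening: 0.0174
```

>>> {"api": "carry_out", "payload": {"increments": [{"linear": [0, 0, 0], "yaw": 0}, {"linear": [0, 0, 0], "yaw": 0}]}}

```text
t: 6.52
tool_pos: [0.5625, -0.0101, 0.1504]
orientation: [-0.315, -2.06, 2.07]
force: [-0.6, -0.8, -1.5]
opening: 0.0178
```

```bash
python3 - <<'E'
from h import *; from plant import robot
s=robot.read_state(); print(s['t'],s['tool_pos'],s['opening'],s['force'])
R=Rn.from_rotvec(s['orientation']).as_matrix();print(R.round(4))
zang=np.degrees(np.arctan2(R[1,2],R[0,2])); print('cover len ang',(zang-90)%180)
off=R[:,0]*.0007+R[:,2]*.0004
T=np.array([.5595,-.0087,0])-off; T[2]=.145
print(go(s,T).round(4))
a=robot.read_camera("scene"); cv2.imwrite("pics/s5.png",cv2.resize(a[150:270,200:340],None,fx=5,fy=5,interpolation=cv2.INTER_CUBIC))
E
```

```text
6.525 [ 0.56253744 -0.01012242  0.15035227] 0.01776223491962546 [-0.56805556 -0.75961964 -1.51152507]
[[-0.9565  0.0059 -0.2915]
 [ 0.2915 -0.0055 -0.9566]
 [-0.0072 -1.      0.0035]]
cover len ang 163.05151739129684
[ 0.0027  0.0053 -0.0009]
```

View pics/s5.png

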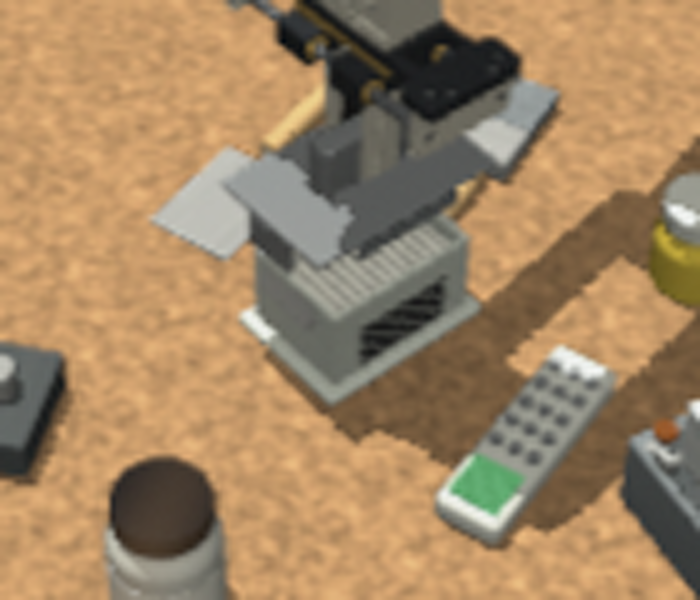

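>>> {"api": "carry_out", "payload": {"increments": [{"linear": [0.003, 0.015, -0.001], "yaw": 0}, {"linear": [0.003, 0.03, -0.001], "yaw": 0}, {"linear": [0.003, 0.03, -0.001], "yaw": 0}, {"linear": [0.003, 0.03, -0.001], "yaw": 0}]}}

```text
t: 7.08
tool_pos: [0.5606, -0.0084, 0.1212]
orientation: [-0.316, -2.061, 2.071]
force: [-0.9, 0.0, -2.7]
opening: 0.0179
```

```bash
python3 - <<'E'
from h import *; from plant import robot
s=robot.read_state(); print(s['t'],s['tool_pos'],s['opening'],s['force'],s['wrist_torque'])
R=Rn.from_rotvec(s['orientation']).as_matrix()
zang=np.degrees(np.arctan2(R[1,2],R[0,2])); print('cover len ang',(zang-90)%180)
off=R[:,0]*.0007+R[:,2]*.0004
T=np.array([.5595,-.0087,0])-off; T[2]=.09
print(go(s,T).round(4))
E
```

```text
7.075 [ 0.5605987  -0.00842002  0.12124484] 0.017895641129323653 [-0.90500833  0.01026442 -2.74548621] [ 0.02974669 -0.01578236 -0.07172492]
cover len ang 163.0539149926519
[0.0005 0.0312 0.0001]
```

>>> {"api": "carry_out", "payload": {"increments": [{"linear": [0, 0.01, 0], "yaw": 0}, {"linear": [0, 0.016, 0], "yaw": 0}, {"linear": [0, 0.022, 0], "yaw": 0}, {"linear": [0, 0.026, 0], "yaw": 0}, {"linear": [0, 0.026, 0], "yaw": 0}]}}

```text
t: 7.7
tool_pos: [0.5603, -0.0085, 0.0944]
orientation: [-0.315, -2.061, 2.07]
force: [1.0, 0.9, -5.0]
opening: 0.0176
```

>>> {"api": "carry_out", "payload": {"increments": [{"linear": [0, 0.003, 0], "yaw": 0}, {"linear": [0, 0.006, 0], "yaw": 0}, {"linear": [0, 0.008, 0], "yaw": 0}, {"linear": [0, 0.008, 0], "yaw": 0}]}}

```text
t: 8.2
tool_pos: [0.5612, -0.0087, 0.0904]
orientation: [-0.317, -2.061, 2.071]
force: [-12.8, -0.3, 26.6]
opening: 0.0177
```

>>> {"api": "carry_out", "payload": {"increments": [{"linear": [0, 0, 0], "yaw": 0}, {"linear": [0, 0, 0], "yaw": 0}, {"linear": [0, 0, 0], "yaw": 0}]}}

```text
t: 8.57
tool_pos: [0.5616, -0.0088, 0.0906]
orientation: [-0.318, -2.062, 2.071]
force: [1.0, -0.9, 3.4]
opening: 0.0178
```

```bash
python3 - <<'E'
from h import *; from plant import robot
s=robot.read_state(); print(s['t'],s['tool_pos'],s['opening'],s['force'],s['wrist_torque'])
a=robot.read_camera("scene"); cv2.imwrite("pics/s6.png",cv2.resize(a[150:270,200:340],None,fx=5,fy=5,interpolation=cv2.INTER_CUBIC))
E
```

```text
8.575 [ 0.56155508 -0.00876514  0.09061749] 0.01784864973799799 [ 0.98643141 -0.89176742  3.42995452] [ 0.22315262  0.16953087 -0.01154643]
```

View pics/s6.png

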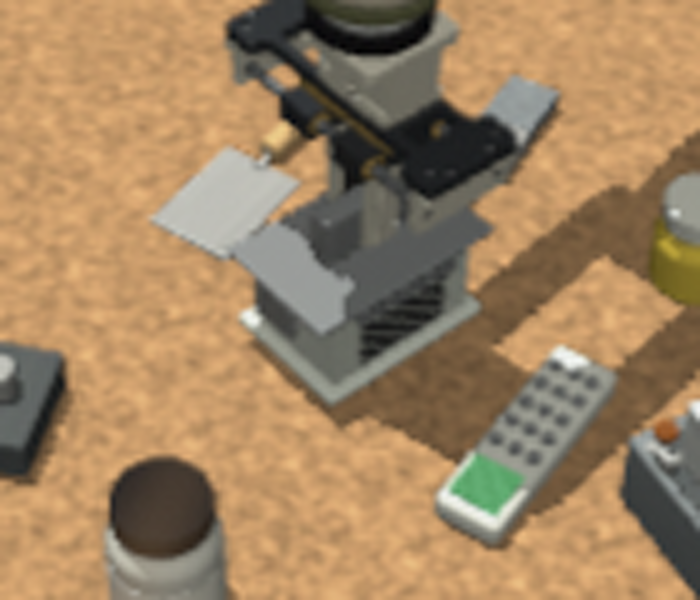

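>>> {"api": "carry_out", "payload": {"increments": [{"linear": [0, 0.003, 0], "yaw": 0}, {"linear": [0, 0.005, 0], "yaw": 0}, {"linear": [0, 0.005, 0], "yaw": 0}]}}

```text
t: 9.0
tool_pos: [0.5624, -0.0089, 0.0903]
orientation: [-0.32, -2.062, 2.072]
force: [-20.2, 0.9, 39.2]
opening: 0.0181
```

>>> {"api": "carry_out", "payload": {"increments": [{"linear": [0, 0, 0], "yaw": 0}, {"linear": [0, 0, 0], "yaw": 0}, {"linear": [0, 0, 0], "yaw": 0}, {"linear": [0, 0, 0], "yaw": 0}], "gripper": 0.5}}

```text
t: 9.5
tool_pos: [0.5619, -0.0088, 0.0895]
orientation: [-0.318, -2.062, 2.071]
force: [-0.5, 0.1, -0.3]
opening: 0.0459
```

>>> {"api": "carry_out", "payload": {"increments": [{"linear": [0, -0.03, 0], "yaw": 0}, {"linear": [0, -0.08, 0], "yaw": 0}, {"linear": [0, -0.14, 0], "yaw": 0}, {"linear": [0, -0.16, 0], "yaw": 0}, {"linear": [0, -0.16, 0], "yaw": 0}]}}

```text
t: 10.12
tool_pos: [0.5614, -0.008, 0.2508]
orientation: [-0.321, -2.063, 2.072]
force: [0.2, -0.2, -2.1]
opening: 0.0467
```

```bash
python3 - <<'E'
from h import *; from plant import robot
s=robot.read_state(); print(s['t'],s['tool_pos'],s['opening'],s['force'],s['wrist_torque'])
p=robot.camera_params("wrist"); a=robot.read_camera("wrist"); cv2.imwrite("pics/w7.png",a); np.save("w7.npy",[p,s],allow_pickle=True)
a=robot.read_camera("scene"); cv2.imwrite("pics/s7.png",cv2.resize(a[150:270,200:340],None,fx=5,fy=5,interpolation=cv2.INTER_CUBIC))
E
```

```text
10.125 [ 0.56138045 -0.00796179  0.25084227] 0.04668994460471775 [ 0.2446141  -0.19772068 -2.09385229] [0.05868879 0.04666962 0.02854596]
```

View pics/w7.png

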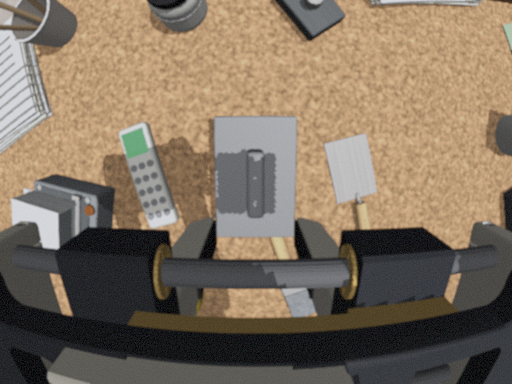

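View pics/s7.png

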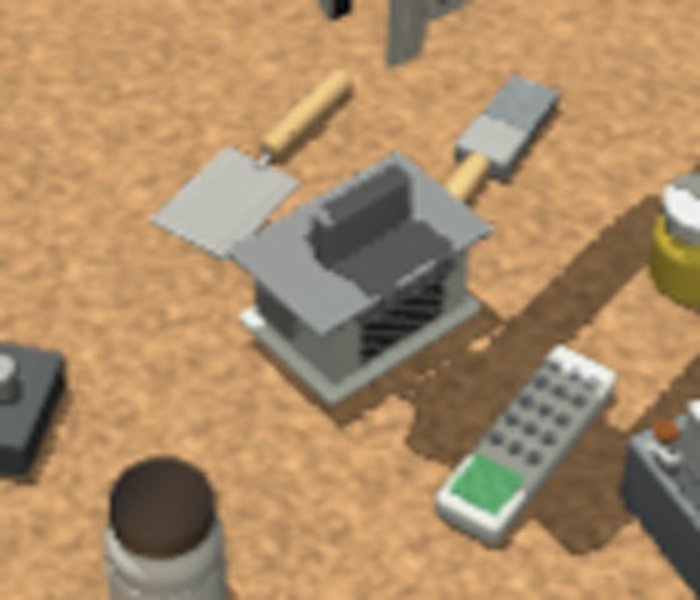

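```bash
python3 - <<'E'
from h import *
a=cv2.imread("pics/w7.png"); p,s=np.load("w7.npy",allow_pickle=True)
hsv=cv2.cvtColor(a,cv2.COLOR_BGR2HSV)
m=(hsv[...,1]<60); o=np.zeros_like(m,dtype=np.uint8); o[105:245,205:303]=m[105:245,205:303]
o=cv2.morphologyEx(o,cv2.MORPH_OPEN,np.ones((7,7)))
for z in (.07,.075,.08,.085): print(z,rect(p,o,z,True))
# triangulate plate corners: scene vs top? 
from plant import robot
ps=robot.camera_params("scene")
for z in (.07,.075,.08):
  c=np.array([[233,243],[322,332],[493,230],[398,152]])/5-.4+[200,150]
  W=plane(ps,c,z)[:,:2]*1000; print(z,W.mean(0),np.linalg.norm(W[1]-W[2]),np.linalg.norm(W[0]-W[1]))
E
```

```text
0.07 (array([559.7590332 ,  -8.26787567]), 145.30935668945312, 98.34745025634766, np.float32(163.03314))
0.075 (array([560.66430664,  -8.52655029]), 143.16546630859375, 96.89640808105469, np.float32(163.03311))
0.08 (array([561.56964111,  -8.78521729]), 141.02149963378906, 95.44538116455078, np.float32(163.0331))
0.085 (array([562.47491455,  -9.04383087]), 138.8776092529297, 93.99435424804688, np.float32(163.03313))
0.07 [558.32774211 -11.65280924] 139.50311788748664 93.74912665743972
0.075 [562.46342313  -9.12233426] 138.79082789313156 93.27045230299635
0.08 [566.59910414  -6.59185928] 138.0785378987764 92.7917779485529
```

>>> {"api": "carry_out", "payload": {"increments": [{"linear": [0.004, 0, -0.04], "yaw": -0.15}, {"linear": [0.01, 0, -0.09], "yaw": -0.32}, {"linear": [0.015, 0, -0.14], "yaw": -0.5}, {"linear": [0.02, 0, -0.19], "yaw": -0.67}, {"linear": [0.025, 0, -0.24], "yaw": -0.85}], "gripper": 0}}

```text
t: 10.85
tool_pos: [0.6045, 0.2303, 0.2424]
orientation: [-0.548, 1.897, -1.912]
force: [0.7, -0.7, 0.5]
opening: 0.0021
```

```bash
python3 - <<'E'
from h import *; from plant import robot
s=robot.read_state(); print(s['t'],s['tool_pos'],s['q'])
R=Rn.from_rotvec(s['orientation']).as_matrix();print(R.round(3)); print(np.degrees(np.arctan2(R[1,2],R[0,2])))
print(go(s,[.64,.39,.25]))
E
```

```text
10.85 [0.60448222 0.23027504 0.24244082] [ 0.2888909   0.25236796  1.32207991 -0.00724844  1.56795455  1.29971928]
[[-0.847  0.001  0.531]
 [-0.531 -0.007 -0.847]
 [ 0.003 -1.     0.007]]
-57.91432409188196
[-0.11491325 -0.00865982 -0.11640734]
```

>>> {"api": "carry_out", "payload": {"increments": [{"linear": [-0.04, 0, -0.04], "yaw": -0.15}, {"linear": [-0.08, 0, -0.08], "yaw": -0.32}, {"linear": [-0.115, -0.008, -0.116], "yaw": -0.5}, {"linear": [-0.115, -0.008, -0.116], "yaw": -0.51}, {"linear": [-0.115, -0.008, -0.116], "yaw": -0.51}]}}

```text
t: 11.48
tool_pos: [0.6395, 0.389, 0.246]
orientation: [-0.936, 1.564, -1.577]
force: [0.2, -0.4, -0.6]
opening: 0.0006
```

```bash
python3 - <<'E'
from h import *; from plant import robot
s=robot.read_state(); print(s['t'],s['tool_pos'],s['q'],s['opening'])
R=Rn.from_rotvec(s['orientation']).as_matrix();print(np.degrees(np.arctan2(R[1,2],R[0,2])))
p=robot.camera_params("wrist"); a=robot.read_camera("wrist"); cv2.imwrite("pics/w8.png",a); np.save("w8.npy",[p,s],allow_pickle=True)
E
```

```text
11.475 [0.63945678 0.38904366 0.24600087] [ 0.48177005  0.54986818  0.941242   -0.00741728  1.65723517  0.98287024] 0.0005564550324825799
-28.745515241247585
```

View pics/w8.png

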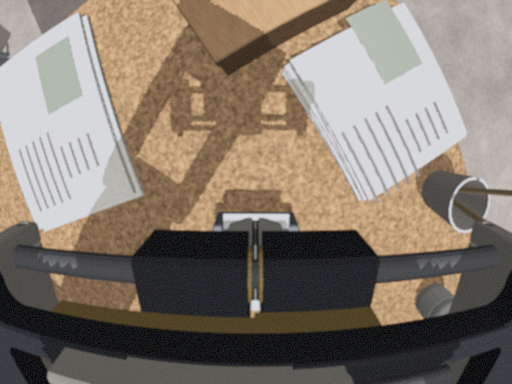

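>>> {"api": "carry_out", "payload": {"increments": [{"linear": [0.06, 0, 0], "yaw": 0}, {"linear": [0.11, -0.02, 0], "yaw": 0}, {"linear": [0.15, -0.03, 0], "yaw": 0}, {"linear": [0.15, -0.03, 0], "yaw": 0}]}}

```text
t: 12.02
tool_pos: [0.5672, 0.2538, 0.2802]
orientation: [-0.928, 1.566, -1.581]
force: [0.5, 0.3, 0.2]
opening: 0.0003
```

```bash
python3 - <<'E'
from h import *; from plant import robot
s=robot.read_state(); print(s['t'],s['tool_pos'],s['q'],s['opening'])
R=Rn.from_rotvec(s['orientation']).as_matrix();print(np.degrees(np.arctan2(R[1,2],R[0,2])))
p=robot.camera_params("wrist"); a=robot.read_camera("wrist"); cv2.imwrite("pics/w9.png",a); np.save("w9.npy",[p,s],allow_pickle=True)
cv2.imwrite("pics/w9c.png",cv2.resize(a[40:240,160:360],None,fx=3,fy=3,interpolation=cv2.INTER_CUBIC))
E
```

```text
12.025 [0.56719871 0.25384386 0.28019962] [ 0.34346456  0.17542036  1.34182984 -0.00864004  1.62641608  0.85083931] 0.0003342672259713925
-29.096376419449342
```

View pics/w9c.png

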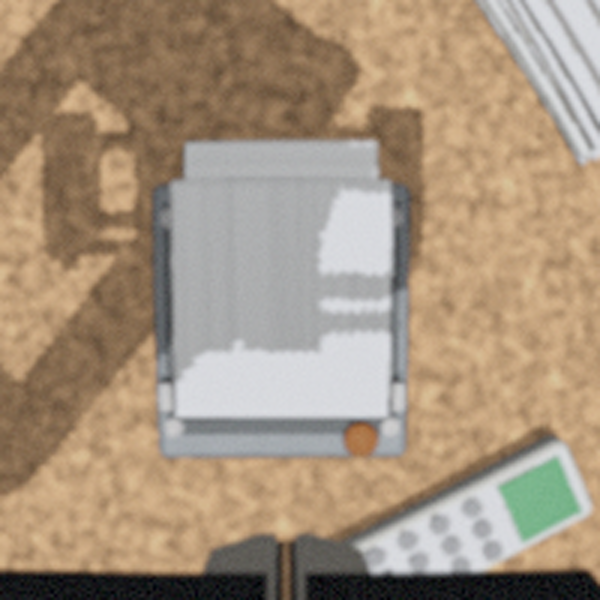

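```bash
python3 - <<'E'
from h import *
p,s=np.load("w9.npy",allow_pickle=True)
f=lambda c,z:plane(p,np.array(c)/3-.33+[160,40],z,True)[:,:2]*1000
tab=f([[184,142],[378,141]],.065); hood=f([[172,182],[392,181],[390,417],[176,417]],.113); box=f([[161,456],[405,456]],.06)
ang=lambda d:np.degrees(np.arctan2(d[1],d[0]))
print('tab',tab,tab.mean(0),np.linalg.norm(tab[1]-tab[0]),ang(tab[1]-tab[0]))
print('hood',hood.mean(0),np.linalg.norm(hood[1]-hood[0]),np.linalg.norm(hood[2]-hood[1]),ang(hood[1]-hood[0]),ang(hood[2]-hood[1]),ang(hood[3]-hood[0]))
print('box back',box.mean(0),np.linalg.norm(box[1]-box[0]),ang(box[1]-box[0]))
xd=np.mean([box.mean(0)-tab.mean(0)],0);print(ang(xd),np.linalg.norm(xd))
E
```

```text
tab [[581.32782065 366.3238744 ]
 [651.34257246 327.70189873]] [616.33519656 347.01288657] 79.96075584088454 -28.88228228844027
hood [586.13141793 291.68336816] 79.1686680883359 87.146954024216 -28.909453198734994 -118.72853498960347 -119.11845891215418
box back [551.25659386 228.6633886 ] 107.09697902887041 -29.205447666199973
-118.80573066453154 135.06231227816374
```

>>> {"api": "carry_out", "payload": {"increments": [{"linear": [-0.06, 0, -0.002], "yaw": 0}, {"linear": [-0.115, 0.02, -0.003], "yaw": 0}, {"linear": [-0.135, 0.07, -0.003], "yaw": 0}, {"linear": [-0.135, 0.13, -0.003], "yaw": 0}, {"linear": [-0.135, 0.18, -0.003], "yaw": 0}]}}

```text
t: 12.7
tool_pos: [0.6293, 0.3732, 0.094]
orientation: [-0.933, 1.567, -1.58]
force: [0.1, -0.5, -1.3]
opening: 0.0002
```

```bash
cat >> h.py <<'E'
def bx(s):
    u=np.array([-.4833,-.8755,0]); v=np.array([.8755,-.4833,0])
    O=np.array([.5845,.2891,0]); d=s['tool_pos']-O; R=Rn.from_rotvec(s['orientation']).as_matrix()
    print('t',s['t'],'box x %.1f y %.1f z %.1f mm'%(d@u*1e3,d@v*1e3,d[2]*1e3),'F box %.1f %.1f %.1f'%(s['force']@u,s['force']@v,s['force'][2]),'zang %.1f'%np.degrees(np.arctan2(R[1,2],R[0,2])),'tilt',R[:,1].round(3))
E
python3 - <<'E'
from h import *; from plant import robot
bx(robot.read_state())
E
```

```text
t 12.7 box x -95.3 y -1.4 z 94.0 mm F box 0.4 0.3 -1.3 zang -29.0 tilt [-0.003 -0.01  -1.   ]
```

>>> {"api": "carry_out", "payload": {"increments": [{"linear": [0, 0.03, 0.001], "yaw": 0}, {"linear": [0, 0.048, 0.001], "yaw": 0}, {"linear": [0.005, 0.048, 0.001], "yaw": 0}, {"linear": [0.013, 0.048, 0.001], "yaw": 0}, {"linear": [0.015, 0.048, 0.001], "yaw": 0}]}}

```text
t: 13.32
tool_pos: [0.6239, 0.3592, 0.0488]
orientation: [-0.929, 1.567, -1.58]
force: [-0.4, 0.5, -0.1]
opening: 0.0004
```

```bash
python3 - <<'E'
from h import *; from plant import robot
bx(robot.read_state())
a=robot.read_camera("scene"); cv2.imwrite("pics/s10.png",cv2.resize(a[180:290,300:420],None,fx=5,fy=5,interpolation=cv2.INTER_CUBIC))
E
```

```text
t 13.325 box x -80.4 y 0.6 z 48.8 mm F box -0.3 -0.6 -0.1 zang -29.1 tilt [ 0.001 -0.008 -1.   ]
```

View pics/s10.png

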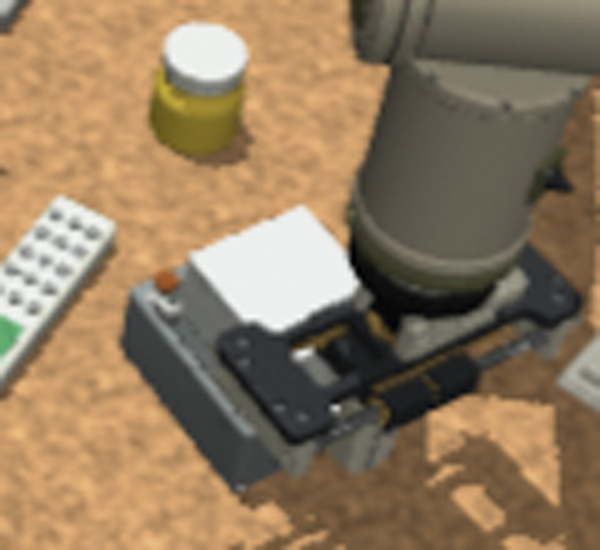

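>>> {"api": "carry_out", "payload": {"increments": [{"linear": [0.004, 0, 0], "yaw": 0}, {"linear": [0.007, 0, 0], "yaw": 0}, {"linear": [0.007, 0, 0], "yaw": 0}]}}

```text
t: 13.75
tool_pos: [0.622, 0.355, 0.0505]
orientation: [-0.923, 1.566, -1.577]
force: [4.5, 7.3, -1.0]
opening: 0.0005
```

```bash
python3 - <<'E'
from h import *; from plant import robot
bx(robot.read_state())
E
```

```text
t 13.75 box x -75.9 y 1.0 z 50.5 mm F box -8.6 0.4 -1.0 zang -29.1 tilt [ 0.005 -0.004 -1.   ]
```

>>> {"api": "carry_out", "payload": {"increments": [{"linear": [0.005, 0, 0], "yaw": 0}, {"linear": [0.005, -0.004, 0], "yaw": 0}, {"linear": [0.005, -0.009, 0], "yaw": 0}, {"linear": [0.006, -0.014, 0], "yaw": 0}, {"linear": [0.006, -0.018, 0], "yaw": 0}]}}

```text
t: 14.38
tool_pos: [0.6208, 0.3527, 0.0712]
orientation: [-0.916, 1.565, -1.573]
force: [4.0, 8.2, 1.0]
opening: 0.0003
```

```bash
python3 - <<'E'
from h import *; from plant import robot
bx(robot.read_state())
a=robot.read_camera("scene"); cv2.imwrite("pics/s11.png",cv2.resize(a[180:290,300:420],None,fx=5,fy=5,interpolation=cv2.INTER_CUBIC))
E
```

```text
t 14.375 box x -73.3 y 1.0 z 71.2 mm F box -9.1 -0.5 1.0 zang -29.0 tilt [ 0.01   0.001 -1.   ]
```

View pics/s11.png

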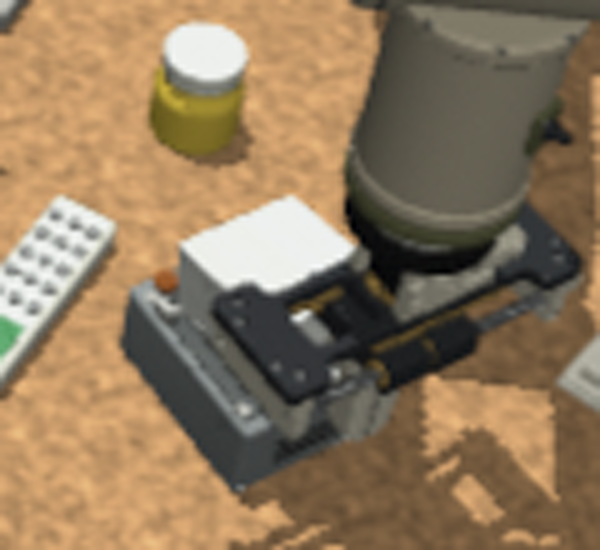

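>>> {"api": "carry_out", "payload": {"increments": [{"linear": [0.006, -0.006, 0], "yaw": 0}, {"linear": [0.007, -0.012, 0], "yaw": 0}, {"linear": [0.009, -0.018, 0], "yaw": 0}, {"linear": [0.011, -0.024, 0], "yaw": 0}, {"linear": [0.013, -0.03, 0], "yaw": 0}]}}

```text
t: 15.05
tool_pos: [0.6148, 0.3418, 0.1029]
orientation: [-0.913, 1.564, -1.572]
force: [1.5, 1.7, -0.1]
opening: 0.0005
```

```bash
python3 - <<'E'
from h import *; from plant import robot
bx(robot.read_state())
a=robot.read_camera("scene"); cv2.imwrite("pics/s12.png",cv2.resize(a[180:290,300:420],None,fx=5,fy=5,interpolation=cv2.INTER_CUBIC))
E
```

```text
t 15.05 box x -60.8 y 1.1 z 102.9 mm F box -2.2 0.5 -0.1 zang -29.0 tilt [ 0.012  0.002 -1.   ]
```

View pics/s12.png

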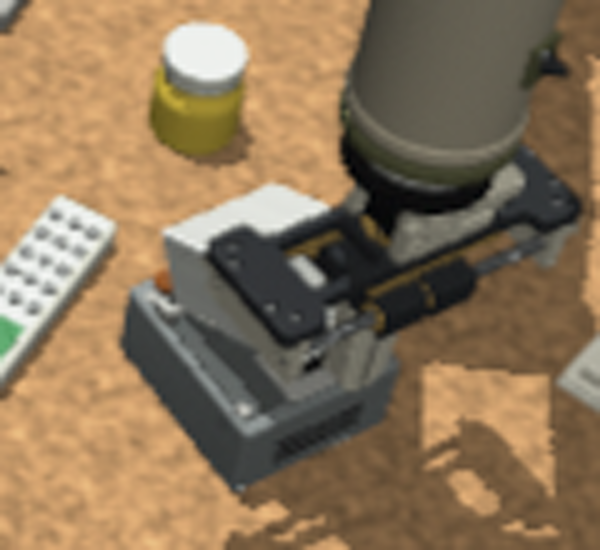

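>>> {"api": "carry_out", "payload": {"increments": [{"linear": [0.003, 0, 0], "yaw": 0}, {"linear": [0.006, 0, 0], "yaw": 0}, {"linear": [0.007, 0.004, 0], "yaw": 0}, {"linear": [0.007, 0.008, 0], "yaw": 0}, {"linear": [0.007, 0.012, 0], "yaw": 0}]}}

```text
t: 15.72
tool_pos: [0.6162, 0.3433, 0.0984]
orientation: [-0.894, 1.562, -1.562]
force: [8.8, 29.3, 15.5]
opening: 0.0004
```

```bash
python3 - <<'E'
from h import *; from plant import robot
bx(robot.read_state())
a=robot.read_camera("scene"); cv2.imwrite("pics/s13.png",cv2.resize(a[180:290,300:420],None,fx=5,fy=5,interpolation=cv2.INTER_CUBIC))
E
```

```text
t 15.725 box x -62.7 y 1.5 z 98.4 mm F box -29.9 -6.5 15.5 zang -28.9 tilt [ 0.026  0.016 -1.   ]
```

View pics/s13.png

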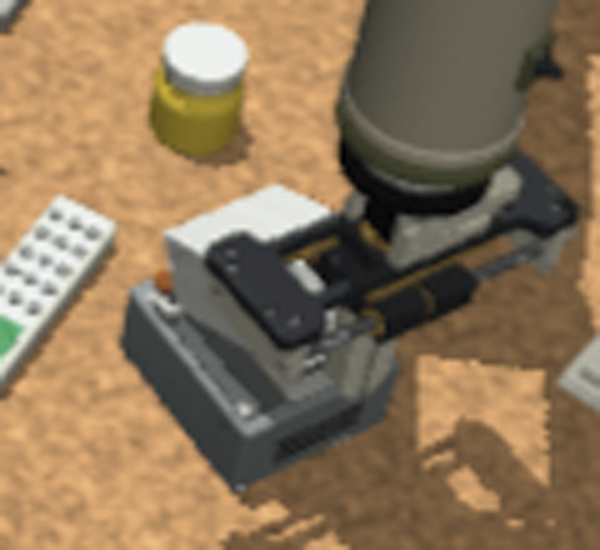

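>>> {"api": "carry_out", "payload": {"increments": [{"linear": [0.004, -0.005, 0], "yaw": 0}, {"linear": [0.006, -0.01, 0], "yaw": 0}, {"linear": [0.009, -0.014, 0], "yaw": 0}, {"linear": [0.011, -0.018, 0], "yaw": 0}, {"linear": [0.011, -0.018, 0], "yaw": 0}]}}

```text
t: 16.4
tool_pos: [0.611, 0.3344, 0.1171]
orientation: [-0.891, 1.562, -1.56]
force: [2.3, 7.5, 4.4]
opening: 0.0007
```

```bash
python3 - <<'E'
from h import *; from plant import robot
bx(robot.read_state())
a=robot.read_camera("scene"); cv2.imwrite("pics/s14.png",cv2.resize(a[180:290,300:420],None,fx=5,fy=5,interpolation=cv2.INTER_CUBIC))
E
```

```text
t 16.4 box x -52.4 y 1.3 z 117.1 mm F box -7.7 -1.6 4.4 zang -28.9 tilt [ 0.028  0.018 -0.999]
```

View pics/s14.png

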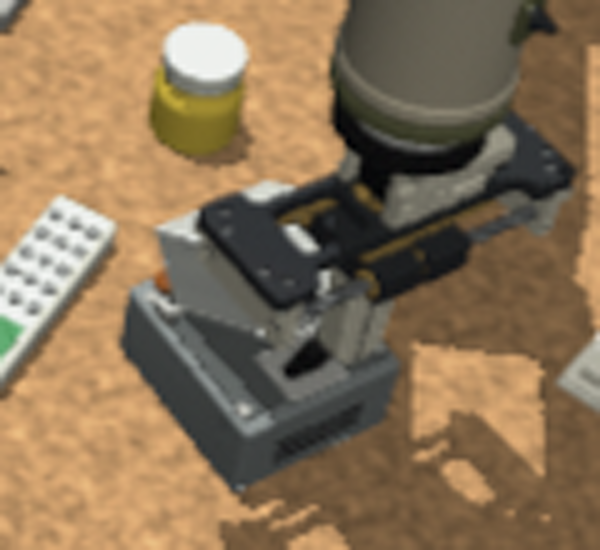

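>>> {"api": "carry_out", "payload": {"increments": [{"linear": [0.001, 0.001, 0.016], "yaw": 0}, {"linear": [0.001, 0.004, -0.002], "yaw": 0}, {"linear": [0.001, 0.007, -0.018], "yaw": 0}, {"linear": [0.001, 0.01, 0], "yaw": 0}, {"linear": [0.001, 0.013, 0.016], "yaw": 0}]}}

```text
t: 17.08
tool_pos: [0.6246, 0.3261, 0.1036]
orientation: [-0.893, 1.562, -1.559]
force: [0.5, 2.0, 0.5]
opening: 0.0008
```

```bash
python3 - <<'E'
from h import *; from plant import robot
bx(robot.read_state())
a=robot.read_camera("scene"); cv2.imwrite("pics/s15.png",cv2.resize(a[180:290,300:420],None,fx=5,fy=5,interpolation=cv2.INTER_CUBIC))
E
```

```text
t 17.075 box x -51.7 y 17.2 z 103.6 mm F box -2.0 -0.6 0.5 zang -28.8 tilt [ 0.027  0.018 -0.999]
```

View pics/s15.png

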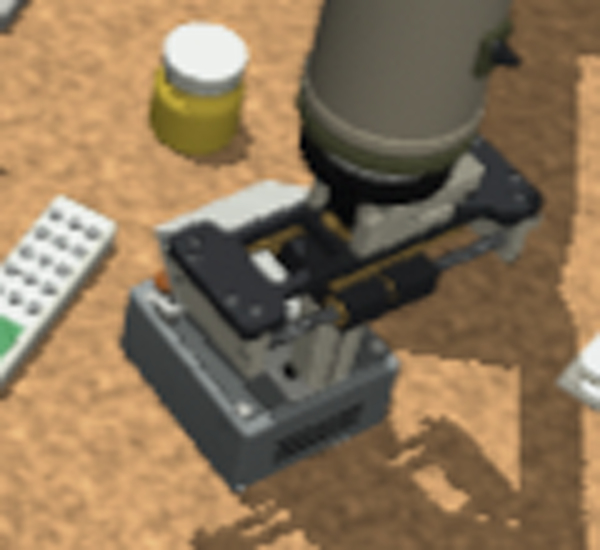

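>>> {"api": "carry_out", "payload": {"increments": [{"linear": [0, 0.002, -0.016], "yaw": 0}, {"linear": [0, 0.005, -0.034], "yaw": 0}, {"linear": [0, 0.007, -0.016], "yaw": 0}, {"linear": [0, 0.01, 0], "yaw": 0}, {"linear": [0, 0.012, -0.016], "yaw": 0}]}}

```text
t: 17.75
tool_pos: [0.615, 0.331, 0.0913]
orientation: [-0.888, 1.562, -1.563]
force: [2.5, 1.1, 0.3]
opening: 0.0003
```

```bash
python3 - <<'E'
from h import *; from plant import robot
bx(robot.read_state())
a=robot.read_camera("scene"); cv2.imwrite("pics/s16.png",cv2.resize(a[180:290,300:420],None,fx=5,fy=5,interpolation=cv2.INTER_CUBIC))
E
```

```text
t 17.75 box x -51.4 y 6.5 z 91.3 mm F box -2.1 1.7 0.3 zang -29.1 tilt [ 0.03   0.017 -0.999]
```

View pics/s16.png

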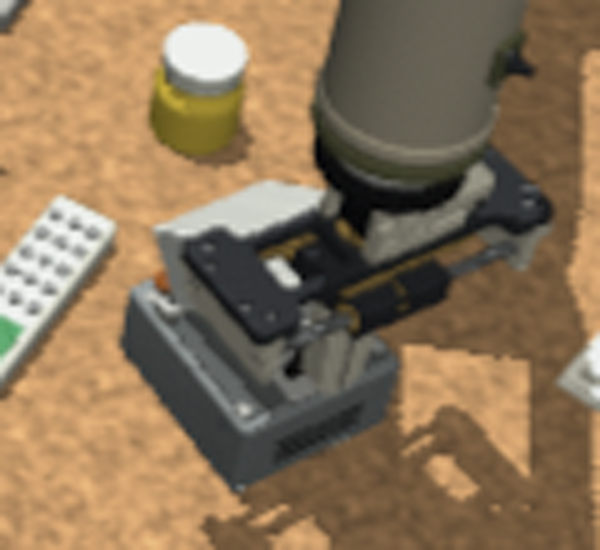

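>>> {"api": "carry_out", "payload": {"increments": [{"linear": [0.005, 0, -0.016], "yaw": 0}, {"linear": [0.01, 0, 0.004], "yaw": 0}, {"linear": [0.014, 0, -0.016], "yaw": 0}, {"linear": [0.018, 0, 0.004], "yaw": 0}, {"linear": [0.021, 0, -0.013], "yaw": 0}]}}

```text
t: 18.42
tool_pos: [0.5941, 0.3205, 0.0913]
orientation: [-0.883, 1.562, -1.562]
force: [12.6, 6.6, 3.1]
opening: 0.0006
```

```bash
python3 - <<'E'
from h import *; from plant import robot
bx(robot.read_state())
a=robot.read_camera("scene"); cv2.imwrite("pics/s17.png",cv2.resize(a[180:290,300:420],None,fx=5,fy=5,interpolation=cv2.INTER_CUBIC))
E
```

```text
t 18.425 box x -32.1 y -6.8 z 91.3 mm F box -11.8 7.8 3.1 zang -29.1 tilt [ 0.034  0.02  -0.999]
```

View pics/s17.png

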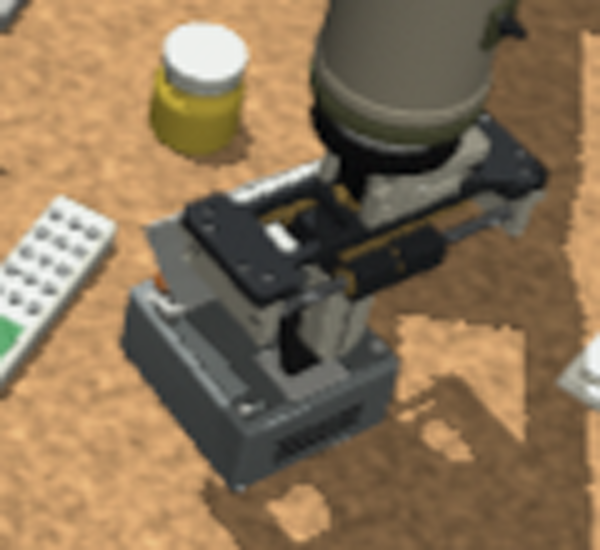

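>>> {"api": "carry_out", "payload": {"increments": [{"linear": [0.004, 0, 0.006], "yaw": 0}, {"linear": [0.007, 0, 0], "yaw": 0}, {"linear": [0.009, 0, 0.006], "yaw": 0}, {"linear": [0.009, 0, 0.006], "yaw": 0}]}}

```text
t: 18.98
tool_pos: [0.5943, 0.3182, 0.0946]
orientation: [-0.875, 1.564, -1.549]
force: [4.9, 26.9, 3.2]
opening: 0.0008
```

```bash
python3 - <<'E'
from h import *; from plant import robot
bx(robot.read_state())
a=robot.read_camera("scene"); cv2.imwrite("pics/s18.png",cv2.resize(a[180:290,300:420],None,fx=5,fy=5,interpolation=cv2.INTER_CUBIC))
E
```

```text
t 18.975 box x -30.2 y -5.4 z 94.6 mm F box -25.9 -8.8 3.2 zang -28.9 tilt [ 0.038  0.032 -0.999]
```

View pics/s18.png

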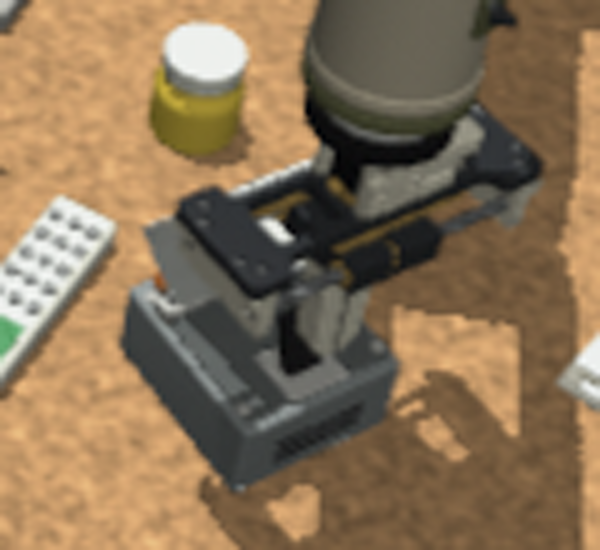

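>>> {"api": "carry_out", "payload": {"increments": [{"linear": [-0.003, 0, 0], "yaw": 0}, {"linear": [-0.008, 0, 0.01], "yaw": 0}, {"linear": [-0.014, 0, 0], "yaw": 0}, {"linear": [-0.018, 0, 0], "yaw": 0}]}}

```text
t: 19.52
tool_pos: [0.6023, 0.334, 0.0946]
orientation: [-0.877, 1.564, -1.55]
force: [-0.2, 1.8, -0.2]
opening: 0.0003
```

```bash
python3 - <<'E'
from h import *; from plant import robot
bx(robot.read_state())
a=robot.read_camera("scene"); cv2.imwrite("pics/s19r.png",a); cv2.imwrite("pics/s19.png",cv2.resize(a[205:275,325:385],None,fx=8,fy=8,interpolation=cv2.INTER_CUBIC))
E
```

```text
t 19.525 box x -47.9 y -6.1 z 94.6 mm F box -1.5 -1.0 -0.2 zang -28.9 tilt [ 0.037  0.031 -0.999]
```

View pics/s19.png

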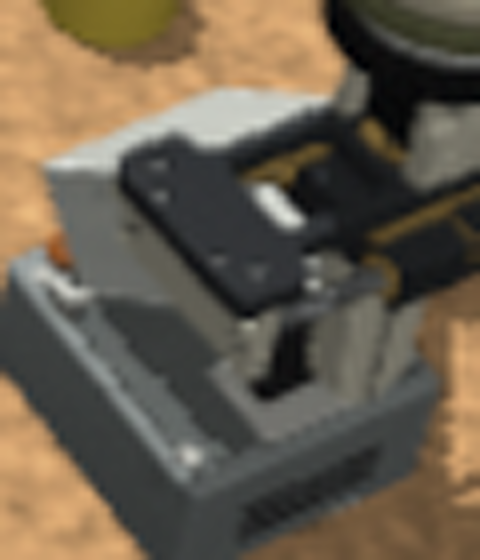

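```bash
python3 - <<'E'
from h import *; from plant import robot
p=robot.camera_params("scene"); u=np.array([-.4833,-.8755,0]); v=np.array([.8755,-.4833,0]); O=np.array([.5845,.2891,0])
a=cv2.imread("pics/s19r.png")
b=cv2.resize(a[205:275,325:385],None,fx=8,fy=8,interpolation=cv2.INTER_CUBIC)
for L,col in((.3,(0,255,0)),(.15,(0,255,255)),(-.3,(0,0,255))):
  P=[]
  for sx in(-5,5):
    for sy in (-13,13):
      q=[]
      for h in (5,42):
        x=-26+h*np.sin(L)+sx*np.cos(L); z=60+h*np.cos(L)-sx*np.sin(L)
        q.append(proj(p,O+u*x/1e3+v*sy/1e3+[0,0,z/1e3])[0])
      q=((np.array(q)-[325,205]+.5)*8).astype(int); cv2.line(b,tuple(map(int,q[0])),tuple(map(int,q[1])),col,1)
cv2.imwrite("pics/ov.png",b)
E
```

```text
(no output)
```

View pics/ov.png

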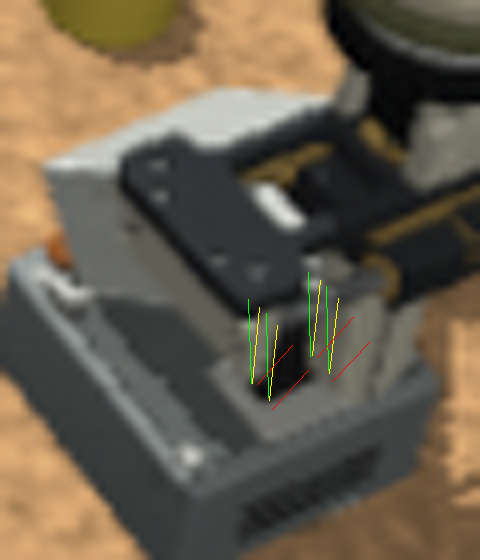

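>>> {"api": "carry_out", "payload": {"increments": [{"linear": [-0.01, 0, 0.004], "yaw": 0}, {"linear": [-0.022, 0, 0], "yaw": 0}, {"linear": [-0.036, 0, 0.004], "yaw": 0}, {"linear": [-0.055, 0, 0], "yaw": 0}, {"linear": [-0.075, 0, 0], "yaw": 0}]}}

```text
t: 20.2
tool_pos: [0.6389, 0.401, 0.0982]
orientation: [-0.876, 1.564, -1.55]
force: [-0.1, 0.2, -0.8]
opening: 0.0005
```

>>> {"api": "carry_out", "payload": {"increments": [{"linear": [-0.02, -0.04, 0], "yaw": 0}, {"linear": [-0.02, -0.1, 0], "yaw": 0}, {"linear": [-0.02, -0.15, 0], "yaw": 0}, {"linear": [-0.02, -0.18, 0], "yaw": 0}]}}

```text
t: 20.7
tool_pos: [0.6426, 0.414, 0.2834]
orientation: [-0.872, 1.562, -1.548]
force: [0.2, 0.6, -0.2]
opening: 0.0004
```

```bash
python3 - <<'E'
from h import *; from plant import robot
bx(robot.read_state())
a=robot.read_camera("scene"); cv2.imwrite("pics/s20r.png",a); cv2.imwrite("pics/s20.png",cv2.resize(a[140:290,170:400],None,fx=3.4,fy=3.4,interpolation=cv2.INTER_CUBIC))
E
```

```text
t 20.7 box x -137.4 y -9.5 z 283.4 mm F box -0.7 -0.1 -0.2 zang -28.9 tilt [ 0.041  0.033 -0.999]
```

View pics/s20.png

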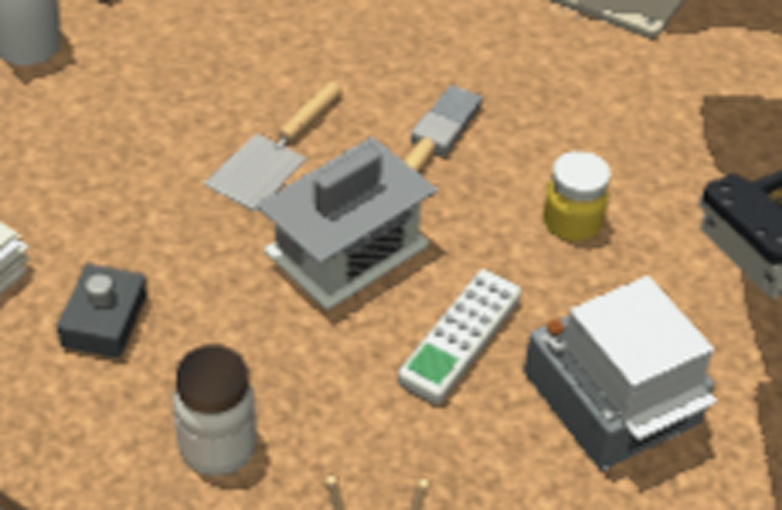

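```bash
python3 - <<'E'
import cv2,numpy as np
for n in("scene0","s20r"):
    a=cv2.imread(f"pics/{n}.png"); h=cv2.cvtColor(a,cv2.COLOR_BGR2HSV)[225:250,325:345]
    m=(h[...,1]>150)&(h[...,0]<25)&(h[...,1]>170)
    print(n,a[225:250,325:345][m].mean(0),m.sum(), a[232:240,331:336].max((0,1)))
a=cv2.imread("pics/scene0.png").astype(int);b=cv2.imread("pics/s20r.png").astype(int)
d=abs(a-b).sum(2)>90; print([ (c[:4].tolist()) for c in cv2.connectedComponentsWithStats(d.astype(np.uint8))[2] if c[4]>15])
E
```

```text
scene0 [ 40.6  81.5 137.2] 10 [165 172 214]
s20r [ 41.33333333  83.33333333 140.77777778] 9 [171 178 220]
[[0, 0, 512, 384], [186, 0, 18, 9], [221, 0, 289, 340], [338, 0, 3, 19], [179, 8, 49, 36], [174, 26, 6, 14], [181, 34, 10, 23], [191, 43, 2, 15], [214, 45, 4, 16], [344, 69, 23, 15], [200, 71, 14, 5], [192, 86, 15, 9], [355, 88, 9, 9], [212, 90, 12, 13], [367, 120, 15, 6], [184, 161, 42, 38], [247, 181, 51, 36], [279, 202, 12, 9], [250, 207, 51, 29]]
```

```bash
python3 - <<'E'
from h import *; from plant import robot
p=robot.camera_params("scene"); u=np.array([-.4833,-.8755,0]); v=np.array([.8755,-.4833,0]); O=np.array([.5845,.2891,0])
def P(x,y,z): return proj(p,O+u*x/1e3+v*y/1e3+[0,0,z/1e3])[0]
def g(x,y,z,th): # rel hinge shut coords
    X=x*np.cos(th)+z*np.sin(th); Z=-x*np.sin(th)+z*np.cos(th); return P(40+X,y,60+Z)
def draw(b,k,x0,y0,th,Ls,out):
    f=lambda q:tuple(int(t) for t in (q-[x0,y0]+.5)*k)
    for L,col in Ls:
        for sx in(-5,5):
            for sy in(-13,13):
                w=[f(P(-26+h*np.sin(L)+sx*np.cos(L),sy,60+h*np.cos(L)-sx*np.sin(L))) for h in(3,42)]
                cv2.line(b,*w,col,1)
    for a_,b_ in(((-107,-40,2),(-107,40,2)),((-107,-40,2),(-88,-40,2)),((-107,40,2),(-88,40,2)),((-88,-40,2),(0,-40,2)),((-88,40,2),(0,40,2)),((-88,40,2),(-88,40,53)),((-88,-40,2),(-88,-40,53))):
        cv2.line(b,f(g(*a_,th)),f(g(*b_,th)),(255,0,255),1)
    cv2.imwrite(out,b)
a=cv2.imread("pics/s18.png"); c=a[120:450,180:420]; c=cv2.resize(c,None,fx=1.8,fy=1.8)
draw(c,9,300+36,180+24,.95,[(.3,(0,255,0)),(.15,(0,255,255))],"pics/ov18.png")
cv2.imwrite("pics/raw18.png",cv2.resize(a[120:450,180:420],None,fx=1.8,fy=1.8))
E
```

View pics/ov18.png

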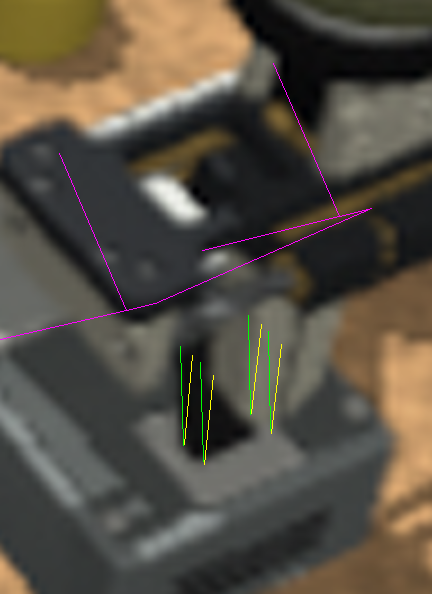

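View pics/raw18.png

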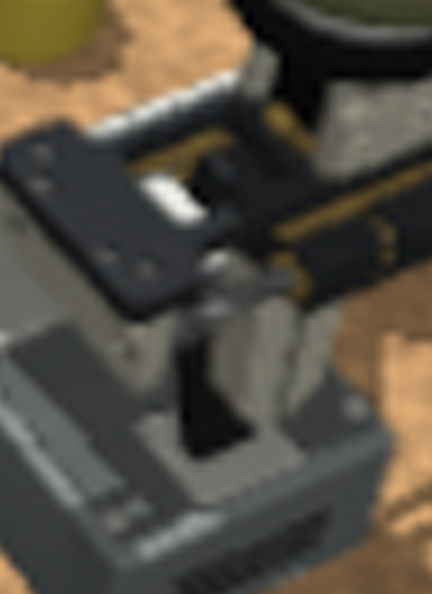

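```bash
python3 - <<'E'
import cv2
a=cv2.imread("pics/s19r.png")
cv2.imwrite("pics/z19.png",cv2.resize(a[235:262,345:380],None,fx=16,fy=16,interpolation=cv2.INTER_NEAREST))
E
```

```text
(no output)
```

View pics/z19.png

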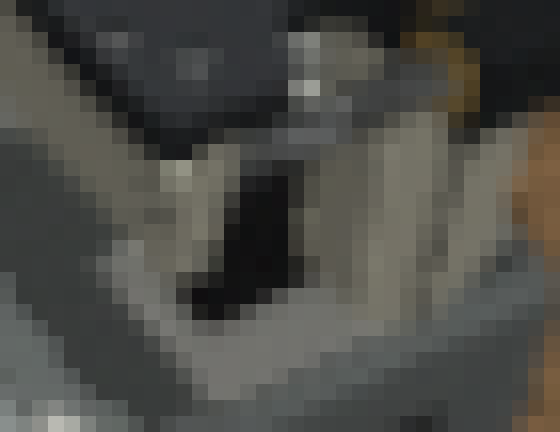

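```bash
python3 - <<'E'
from plant import robot
print(robot.read_state()['t'],robot.read_state()['force']); print(robot.close_job())
E
```

```text
20.75 [ 0.27685373 -0.42437382  4.07362609]
the job is handed in; nothing more can be done
None
```

I fitted the filter cover, switched the toggle on and let the guard drop shut, then handed the job in at about 20.8 s. The toggle's final position under the closed guard I could only infer.

- **Cover:** I pressed it down until it stopped moving, at up to about 39 N at the wrist. The tool height then put `cover_center` at about 94.6 mm, against 95 mm when home. A later wrist picture put it level and about 1 mm off the housing's centre, with its length along the housing's.
- **Guard and toggle:** I lifted the guard by pressing the closed fingers against the tab's outer edge and rising with it. One attempt to slide down jammed at about 30 N, and small sideways sweeps freed it. With the guard leaning on the fingers, I pushed the toggle until it met a hard stop at about 26 N. The finger position there matches the fully on angle, and the picture taken during the push agrees.
- **Last checks:** The final scene picture shows the guard shut as at the start, the cover on the housing and the arm clear. Comparing it with the first picture, none of the bystanders in view had moved.
- **What I could not confirm:** The amber lamp looks the same before and after. I did not see the toggle clearly after pulling back, because the gripper partly hid it.

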